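# Hold the box lid open at 45 degrees

## Task

The hinged lid of the small plywood box has lost its stay and falls shut. First take the steel weight off the lid and set it down upright in the middle of the cork pad, and let go of it; then raise the lid by its wooden knob to 45 degrees and keep holding it there, so that a colleague can screw on a new stay. The program finishes while you still hold the lid by its knob; do not disturb the screwdriver, the glue bottle or the little house block.

Things in the scene. Friction and masses are not known exactly. Their poses are not given: they have to be found in the camera images.
- keep_box: Small plywood box with brass corners, fixed to the bench (top z = 0): 125 (x) x 150 (y) x 70 mm high including the 8 mm lid. Origin at the centre of its underside; its x axis points from the knob side to the hinge side, z up. Lid hinge runs along its y axis on the +x rim.
- box_hinge (a point): Middle of the hinge line of the lid: 62.5 mm along the box's x from its centre, 62 mm above its underside (the lid's lower face); does not move with the lid.
- box_lid (a joint): Opening angle of the lid in rad: 0 shut (level), growing as the knob side rises; 0.785 is 45 degrees; it stops at 1.25. The lid and knob weigh 0.2 to 0.45 kg, no spring and almost no friction: left alone at any angle the lid falls shut.
- lid: The box's plywood lid, 125 x 150 x 8 mm, with a dark wooden knob on top. Origin on the hinge line at its lower face; shut, its axes are the box's and it reaches 125 mm along -x; they turn with it. The knob stands square on the lid, mid-width, 20 mm from the front edge: 43 mm high, 24 mm in diameter from 16 to 40 mm above the lid, narrower below.
- knob_grip (a point): Point on the knob's axis 28 mm above the lid's upper face, where to grip it; at lid angle 0 it is 105 mm before the hinge line and 36 mm above it. Gripped across the box's y direction, the knob can pivot between the pads while the lid turns.
- steel_weight: Grey ground steel weight with a small black plug in its upper face: 30 (its x) x 50 (its y) x 30 mm high, 0.28 to 0.46 kg, loose. Starts on the lid, behind the knob. Origin at the centre of its underside; z up.
- cork_pad: Brown square cork pad, 75 x 75 mm, 6 mm thick, fixed on the pale 7 mm plate that lies on the bench behind the box; origin at the centre of its underside, so its top is 6 mm above the origin (z = 13 mm). z up.
- screwdriver: Screwdriver with yellow handle, 172 mm long, 25 mm thick, loose on the pale plate, along its y axis; bystander. Origin under its middle.
- glue_bottle: Small white glue bottle with a yellow label, 34 mm wide, 92 mm tall, loose on the pale plate; bystander. Origin under its middle.
- house_block: Small grey house-shaped block, 34 x 40 x 44 mm, loose on the pale plate; bystander. Origin under its middle.

How it is judged:
By the outcome, as a careful person would: the job done as asked, in the order asked, and still so for the second after the job is handed in, while the arm keeps its last pose, push and grip.
It also fails if it takes over 48 s, if anything falls off the work surface, if the arm or the gripper's body presses on something with over 40 N, if the wrist force passes 120 N, or if a joint passes its speed limit or range.

## Robot

A 6-joint arm with a two-finger parallel gripper is mounted at the origin on a cart in front of the work surface, level with it; the furniture and walls round the work are solid. World frame = base frame: x ahead of the robot, y to its left, z up, the work surface at z = 0. Lengths are in m, angles in rad, forces in N, time in s.
With the tool pointing down it reaches from about 0.25 to 0.775 m from the base axis. Payload 4 kg.
Tool frame: the origin (TCP) lies at the very end of the fingers, on their centre line; the grasp point (between the pads) lies 19 mm behind it (tcp_to_grasp is the distance from the TCP to the grasp point, in m); z points along the fingers, y is the direction in which the jaws open and shut (so a half turn about z gives the same grasp; the last joint's range is limited). The gripper opens to 94 mm and grips with 3 to 60 N. Pads are 16 mm wide; open, the fingers measure 119 mm over their backs; the gripper's body (75 mm by 177 mm) begins 78 mm behind the grasp point.
Start: joints at [1.003, 0.087, 1.371, -0, 1.684, -0.103], TCP at [0.247, 0.492, 0.206] pointing down, gripper open.
Joint ranges: [-3.1, 3.1], [-0.76, 2.03], [0.27, 2.55], [-1.08, 4.22], [0.17, 2.65], [-2.57, 2.57]. Speed limits (rad/s): [2.79, 2.79, 3.14, 3.14, 3.14, 3.14].

## Interface

Orientations are given as a 3x3 rotation matrix whose columns are the frame's x, y, z axes.
In Python, from cell import read_state, snapshot, camera_model, sign_off, tcp_to_grasp gives the robot as it stands.
- The arm moves only by the tool arm_command, never from a script. Its argument "targets" is a list of rows, each an object with "travel": the shift along the tool's x, y, z in m, a list of three; "delta_rot": the turn, a rotation vector about the tool's x, y, z in rad, a list of three; "gripper": the finger opening in m, from 0 to 0.094. In form: [{"travel": [dx, dy, dz], "delta_rot": [rx, ry, rz], "gripper": gripper}, ...]. A call has 1 to 8 rows; each row is the pose to reach, as a shift and turn from the pose commanded when the call began, along the tool's axes at that moment; what a row does not reach only later rows make up. A row lasts 1/12 s, in which the tool goes at most 41.7 mm and 7.16 degrees, less where a joint would pass 70% of its speed; a pose out of reach is approached as far as the arm can. A call with a gripper value outside its range is refused whole. The fingers move at their own pace and stop on an object; the grip force is fixed at half the most. Time passes only in rows, so rows that repeat a pose let the fingers close. It gives the time, the measured TCP pose, the force and the opening at its end, in the units of the state.
- read_state(): the state, without advancing time (a new reading comes with each control period).
- snapshot(name): name is "scene" or "top" or "wrist"; returns the picture (384x512x3 uint8, red, green, blue); there is no depth.
- camera_model(name): a dict with "camera_matrix" (3x3 intrinsics, pixels), "R" (3x3) and "t" (3): a world point X has camera coordinates R X + t; the wrist camera has in their place "hand_eye" (4x4, takes a point from camera to tool coordinates, whose origin is the TCP and whose axes are the flange's). Camera axes: x right, y down, z forward; pixel columns grow to the right and rows downward; lengths in m; the calibration is good to about 2 mm. A picture is of the moment at which its call begins: read the wrist's pose just before it. camera_model takes no time and is no camera call.
- sign_off(): hands the job in, once; it reports no verdict.
The state is a dict: "time_s": time; "joints": joint angles; "qvel": joint speeds; "joint_torque": joint torques, N m; "eef_pos": TCP position; "tcp_rot": TCP orientation; "ft_force": force on the tool from outside, world axes, zero at the start; "torque": the same for the moment, N m; "width": opening from 0.0 (shut) to 1.0 (fully open).
Only numpy, scipy, OpenCV 4.12 (cv2) and the standard library are available. Lean on these libraries where they do the work, as an engineer would, in place of code of your own. Each camera call takes 0.05 s, during which the arm holds its last target. There are 200 camera calls.

## Working session

There is one attempt and no reset: what is moved stays moved. The work goes in short steps, Python scripts to look and compute and a tool call to move; the robot and the scene stay as the last step left them, time stands still between calls to the robot, and variables do not carry over. Pictures are saved under pics/ and viewed, about 8 in all and at most 12, crops included, and the job is handed in when it is done.

Besides the shell and the picture viewer there is one more tool, called after "Emit:" as name([rows], argument=value, ...), one row to a line, values as JSON. arm_command: Moves the arm, as the interface text tells. Its arguments: {"type":"object","properties":{"targets":{"type":"array","items":{"type":"object","properties":{"travel":{"type":"array","items":{"type":"number"}},"delta_rot":{"type":"array","items":{"type":"number"}},"gripper":{"type":"number"}}}}},"required":["targets"]}

```bash
mkdir -p pics
cat > h.py <<'E'
import numpy as np, cv2
from cell import *
def save(n,f):
    im=snapshot(n); cv2.imwrite(f'pics/{f}.png',im[:,:,::-1]); return im
def ray(name,uv,z,st=None):
    m=camera_model(name); K=np.array(m['camera_matrix'])
    d=np.linalg.inv(K)@[uv[0],uv[1],1]
    if 'R' in m:
        R=np.array(m['R']);t=np.array(m['t']); c=-R.T@t; d=R.T@d
    else:
        H=np.array(m['hand_eye']);Rw=np.array(st['tcp_rot']);p=np.array(st['eef_pos'])
        c=Rw@H[:3,3]+p; d=Rw@H[:3,:3]@d
    return c+d*(z-c[2])/d[2]
def proj(name,X):
    m=camera_model(name);x=np.array(m['camera_matrix'])@(np.array(m['R'])@X+np.array(m['t']));return x[:2]/x[2]
E
python3 - <<'E'
from h import *
a=save('top','top1');b=save('scene','scene1')
cv2.imwrite('pics/both.png',cv2.resize(np.vstack([a,b])[:,:,::-1],None,fx=.78,fy=.78))
s=read_state();print(s);print(tcp_to_grasp)
for n in ('top','scene','wrist'):print(camera_model(n))
E
```

```text
{'time_s': 0.1, 'joints': array([ 1.00287940e+00,  8.78895869e-02,  1.37209087e+00, -5.38263764e-05,
        1.68359937e+00, -1.03108925e-01]), 'qvel': array([-0.00086592, -0.00111617, -0.00231897, -0.00170362, -0.00026839,
        0.00024185]), 'joint_torque': array([ 2.11528939e-03, -3.41257596e+01, -3.03299296e+01,  7.20307580e-02,
        3.05471546e-02, -1.07421251e-04]), 'eef_pos': array([0.24629655, 0.49121806, 0.2044228 ]), 'tcp_rot': array([[-8.93904877e-01,  4.48255532e-01, -1.02376566e-03],
       [ 4.48256676e-01,  8.93903266e-01, -1.70399979e-03],
       [ 1.51320132e-04, -1.98212351e-03, -9.99998024e-01]]), 'ft_force': array([-0.31723618, -0.49794751, -0.04035839]), 'torque': array([-0.01127033,  0.00257766, -0.01548129]), 'width': 0.9978531149857097}
0.0188
{'camera_matrix': array([[395.01863158,   0.        , 255.23730368],
       [  0.        , 395.01863158, 198.56479176],
       [  0.        ,   0.        ,   1.        ]]), 'R': array([[ 0.09236798, -0.99571416, -0.00463239],
       [-0.9731412 , -0.08928681, -0.21218874],
       [ 0.21086572,  0.02410742, -0.977217
[... 260 characters left out ...]
1560799, -0.02246208],
       [-0.39855039, -0.2582885 , -0.88002536],
       [ 0.71195402,  0.5177554 , -0.47439521]]), 't': array([-0.05598017,  0.38169754,  0.33444685])}
{'camera_matrix': array([[275.02537597,   0.        , 250.35909984],
       [  0.        , 275.02537597, 187.97081845],
       [  0.        ,   0.        ,   1.        ]]), 'hand_eye': array([[-6.73299293e-04, -9.60319131e-01, -2.78902696e-01,
         8.14098805e-02],
       [ 9.99999757e-01, -6.96767912e-04, -1.49857788e-05,
         1.13700062e-03],
       [-1.79939319e-04, -2.78902638e-01,  9.60319367e-01,
        -1.78765701e-01],
       [ 0.00000000e+00,  0.00000000e+00,  0.00000000e+00,
         1.00000000e+00]])}
```

View pics/top1.png

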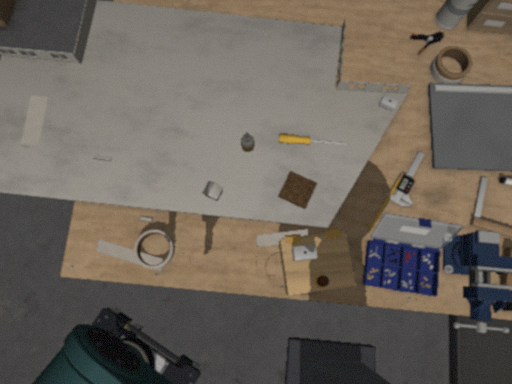

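View pics/scene1.png

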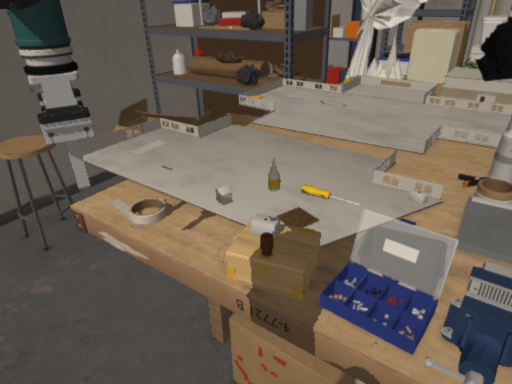

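The top view shows the knob at (322,281), the weight at (304,252), the cork pad at (297,190), the bottle at (247,142), the house at (213,190) and the screwdriver at (280–345,140). I'll crop in for detail.

Run:
```python
from h import *
a=cv2.imread('pics/top1.png')[160:310,240:380]; b=cv2.imread('pics/scene1.png')[190:310,210:340]
a=cv2.resize(a,(420,450),interpolation=3);b=cv2.resize(b,(390,360),interpolation=3)
c=np.zeros((450,800,3),np.uint8);c[:,:400]=a[:,:400];c[:360,410:800]=b;cv2.imwrite('pics/crop1.png',c)
for n,uv,z in [('knobtop',(322,281),.113),('weight',(304,252),.1),('cork',(297,190),.013),('bottle',(247,142),.06),('house',(213,190),.03),('sdriver',(295,139),.02),('boxFL',(286,295),.07),('boxBL',(281,238),.07)]: print(n,ray('top',uv,z))
print('knob scene check',ray('scene',(266,238),.113), ray('scene',(265,221),.1))
```

```text
knobtop [0.39050323 0.19200509 0.113     ]
weight [0.44851017 0.23212087 0.1       ]
cork [0.6062069  0.24974578 0.013     ]
bottle [0.70197266 0.38155755 0.06      ]
house [0.58344118 0.45346281 0.03      ]
sdriver [0.73555992 0.26455548 0.02      ]
boxFL [0.35427851 0.26179515 0.07      ]
boxBL [0.47775837 0.2824939  0.07      ]
knob scene check [0.38191267 0.18329022 0.113     ] [0.44217128 0.22700883 0.1       ]
```

View pics/crop1.png

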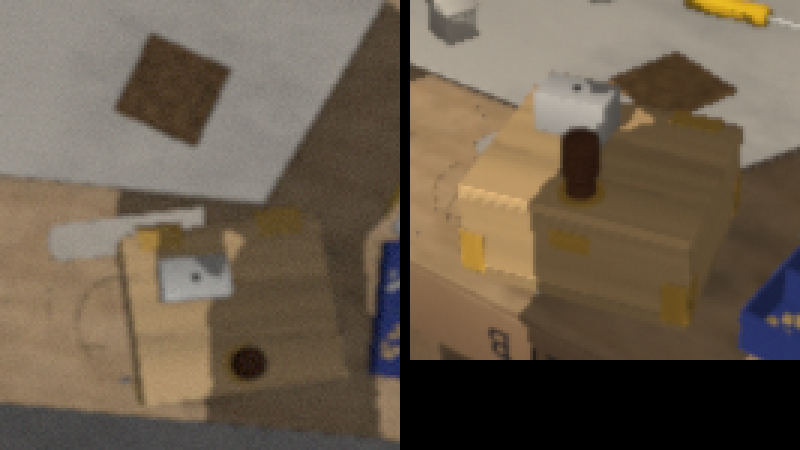

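```bash
cat >> h.py <<'E'
from scipy.spatial.transform import Rotation as Ro
def move(p,yaw,st=None):
    "travel, rotvec to put TCP at p, tool down with tool y at world yaw"
    st=st or read_state();R=st['tcp_rot'];y=np.array([np.cos(yaw),np.sin(yaw),0]);z=np.array([0,0,-1.])
    T=np.c_[np.cross(y,z),y,z]
    print('travel',(R.T@(np.array(p)-st['eef_pos'])).round(4),'rot',Ro.from_matrix(R.T@T).as_rotvec().round(4))
E
python3 - <<'E'
from h import *
f=lambda u,v,z:ray('top',(240+u/3,160+v/3),z)
P={n:f(*uv,.07) for n,uv in dict(FL=(145,403),FR=(347,373),BR=(320,218),BL=(130,236)).items()}
for k,v in P.items(): print(k,v)
for a,b in [('FR','FL'),('BR','BL'),('FR','BR'),('FL','BL')]:
    d=P[b]-P[a];print(a,b,np.linalg.norm(d),np.degrees(np.arctan2(d[1],d[0])))
for q in [(160,260),(230,252),(231,296),(162,301),(196,277)]:print('w',f(*q,.1))
C=[f(*q,.013) for q in [(151,33),(230,69),(194,146),(115,108)]];print(C,np.mean(C,0))
move([.43,.215,.19],np.radians(100))
E
```

```text
FL [0.35616392 0.25682166 0.07      ]
FR [0.39114923 0.11113884 0.07      ]
BR [0.50340824 0.13577483 0.07      ]
BL [0.47674101 0.27714161 0.07      ]
FR FL 0.1498247465023275 103.50370461401045
BR BL 0.1438600292751592 100.68266114959896
FR BR 0.11493048259517405 12.37772116363691
FL BL 0.12227728858029115 9.565748708541753
w [0.4578557  0.25589457 0.1       ]
w [0.46826528 0.2059072  0.1       ]
w [0.43684    0.20331584 0.1       ]
w [0.42873722 0.25235552 0.1       ]
w [0.44806038 0.22920603 0.1       ]
[array([0.65318948, 0.26965986, 0.013     ]), array([0.6283816 , 0.20262645, 0.013     ]), array([0.56125456, 0.22787829, 0.013     ]), array([0.58692214, 0.29428368, 0.013     ])] [0.60743694 0.24861207 0.013     ]
travel [-0.288  -0.1645  0.0147] rot [-0.0019 -0.0008 -0.6393]
```

Emit:
arm_command([
  {"travel":[-0.03,-0.017,0.0],"delta_rot":[0,0,-0.06],"gripper":0.094},
  {"travel":[-0.065,-0.037,0.0],"delta_rot":[0,0,-0.15],"gripper":0.094},
  {"travel":[-0.1,-0.057,0.0],"delta_rot":[0,0,-0.25],"gripper":0.094},
  {"travel":[-0.135,-0.077,0.0],"delta_rot":[0,0,-0.35],"gripper":0.094},
  {"travel":[-0.17,-0.097,0.0],"delta_rot":[0,0,-0.45],"gripper":0.094},
  {"travel":[-0.205,-0.117,0.005],"delta_rot":[0,0,-0.54],"gripper":0.094},
  {"travel":[-0.24,-0.137,0.01],"delta_rot":[0,0,-0.6],"gripper":0.094},
  {"travel":[-0.265,-0.152,0.015],"delta_rot":[0,0,-0.64],"gripper":0.094},
])

```text
time_s: 0.77
eef_pos: [0.4164, 0.2342, 0.19]
tcp_rot: [[-0.985, -0.175, 0.0], [-0.175, 0.985, -0.001], [-0.0, -0.001, -1.0]]
ft_force: [-0.5, -0.1, -0.1]
width: 1.001
```

Emit:
arm_command([
  {"travel":[-0.012,-0.023,0.0],"delta_rot":[0,0,0],"gripper":0.094},
  {"travel":[-0.012,-0.023,0.0],"delta_rot":[0,0,0],"gripper":0.094},
  {"travel":[-0.012,-0.023,0.0],"delta_rot":[0,0,0],"gripper":0.094},
])

```text
time_s: 1.02
eef_pos: [0.4313, 0.2156, 0.1898]
tcp_rot: [[-0.985, -0.171, -0.002], [-0.171, 0.985, 0.0], [0.001, 0.0, -1.0]]
ft_force: [-0.8, 0.1, -0.2]
width: 0.999
```

Run:
```python
from h import *
s=read_state();print(s['eef_pos'],s['tcp_rot'],s['qvel'].round(3),s['time_s'])
import pickle;pickle.dump(s,open('s1.pkl','wb'))
im=save('wrist','wrist1')
cv2.imwrite('pics/wrist1b.png',cv2.resize(im[:,:,::-1],(800,600),interpolation=3))
```

```text
[0.43126171 0.21555616 0.18984759] [[-9.85205475e-01 -1.71370492e-01 -1.52544227e-03]
 [-1.71370864e-01  9.85206584e-01  1.15644563e-04]
 [ 1.48305770e-03  3.75350016e-04 -9.99998830e-01]] [ 0.045 -0.009 -0.005  0.01   0.002  0.003] 1.0167
```

View pics/wrist1b.png

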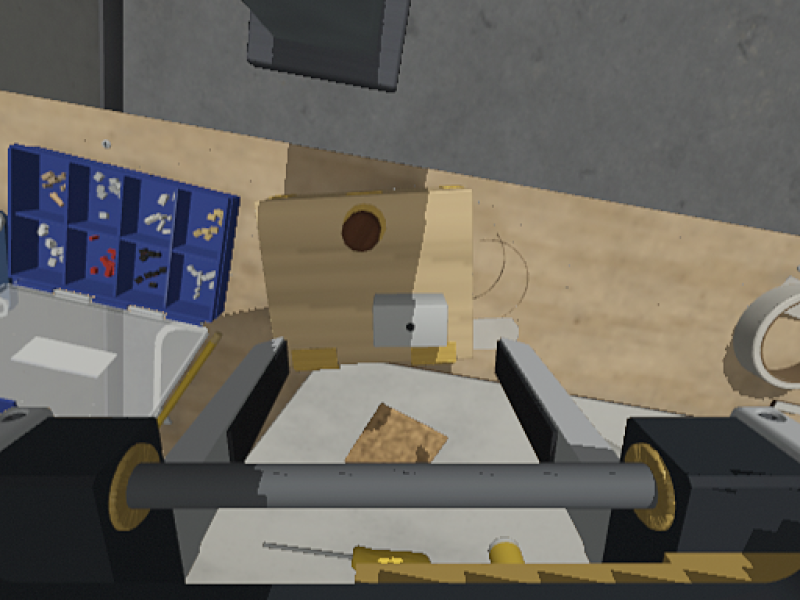

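The wrist view (800 px scale) shows the knob top at (361,232), the weight's top face at about (373..447, 303..347) with its plug at (410,327), the lid's front edge from (260,200) to (472,190) and the cork at about (397,440).

Run:
```python
from h import *
import pickle;s=pickle.load(open('s1.pkl','rb'))
f=lambda u,v,z:ray('wrist',((u+.5)/1.5625-.5,(v+.5)/1.5625-.5),z,s)
im=cv2.imread('pics/wrist1b.png');g=cv2.cvtColor(im,cv2.COLOR_BGR2HSV)
def mask(m,box):
    k=np.zeros(m.shape,np.uint8);x0,y0,x1,y1=box;k[y0:y1,x0:x1]=m[y0:y1,x0:x1]*255
    c=max(cv2.findContours(k,0,2)[0],key=cv2.contourArea);return c
w=mask((g[...,1]<45)&(g[...,2]>90),(350,280,465,355));r=cv2.minAreaRect(w);b=cv2.boxPoints(r);print('weight rect',r,b)
k=mask((g[...,2]<95)&(g[...,1]>90),(335,205,390,255));print('knob',cv2.minEnclosingCircle(k))
for q in b: print('w',f(*q,.1))
print('plug',f(410,327,.1))
print('knobtop',f(*cv2.minEnclosingCircle(k)[0],.113), 'r px',cv2.minEnclosingCircle(k)[1])
L=[f(*q,.07) for q in [(259,200),(472,190),(472,360),(273,368)]]
print('lid',*L)
for i,j in((0,1),(3,2),(0,3),(1,2)):
    d=L[j]-L[i];print(np.linalg.norm(d),np.degrees(np.arctan2(d[1],d[0])))
print('cork',f(383,404,.013),f(447,438,.013))
```

```text
weight rect ((410.0, 320.0), (52.0, 74.0), 90.0) [[373. 294.]
 [447. 294.]
 [447. 346.]
 [373. 346.]]
knob ((361.0, 231.0), 21.54075813293457)
w [0.43037958 0.20411047 0.1       ]
w [0.42216836 0.25158096 0.1       ]
w [0.45792744 0.2591064  0.1       ]
w [0.4664302  0.20991395 0.1       ]
plug [0.44876224 0.23201776 0.1       ]
knobtop [0.38931629 0.19080951 0.113     ] r px 21.54075813293457
lid [0.38663384 0.11728487 0.07      ] [0.35543191 0.25864046 0.07      ] [0.47774771 0.28644906 0.07      ] [0.51003049 0.13860093 0.07      ]
0.14475828937789376 102.44750436162401
0.15133157385014379 102.31726677344643
0.12522423156285303 9.800794471424963
0.12543712708806598 12.80852191474901
cork [0.55943298 0.2307532  0.013     ] [0.58501165 0.29696389 0.013     ]
```

Emit:
arm_command([
  {"travel":[-0.0186,0.0124,0.02],"delta_rot":[0,0,0],"gripper":0.08},
  {"travel":[-0.0186,0.0124,0.05],"delta_rot":[0,0,0],"gripper":0.08},
  {"travel":[-0.0186,0.0124,0.08],"delta_rot":[0,0,0],"gripper":0.08},
  {"travel":[-0.0186,0.0124,0.1],"delta_rot":[0,0,0],"gripper":0.08},
  {"travel":[-0.0186,0.0124,0.1],"delta_rot":[0,0,0],"gripper":0.08},
  {"travel":[-0.0186,0.0124,0.1],"delta_rot":[0,0,0],"gripper":0.08},
])

```text
time_s: 1.57
eef_pos: [0.4458, 0.2328, 0.0897]
tcp_rot: [[-0.984, -0.176, -0.003], [-0.176, 0.984, -0.001], [0.003, -0.0, -1.0]]
ft_force: [0.3, -1.0, 0.2]
width: 0.853
```

Run:
```python
from h import *
s=read_state();print(s['eef_pos']);move([.4475,.231,.0735],np.radians(99.9),s)
```

```text
[0.44576114 0.23280836 0.08967245]
travel [-0.0014 -0.0021  0.0162] rot [-0.0001 -0.0028  0.0045]
```

Emit:
arm_command([
  {"travel":[-0.0014,-0.002,0.008],"delta_rot":[0,0,0],"gripper":0.08},
  {"travel":[-0.0014,-0.002,0.016],"delta_rot":[0,0,0],"gripper":0.08},
  {"travel":[-0.0014,-0.002,0.016],"delta_rot":[0,0,0],"gripper":0.065},
  {"travel":[-0.0014,-0.002,0.016],"delta_rot":[0,0,0],"gripper":0.045},
  {"travel":[-0.0014,-0.002,0.016],"delta_rot":[0,0,0],"gripper":0.03},
  {"travel":[-0.0014,-0.002,0.016],"delta_rot":[0,0,0],"gripper":0.03},
  {"travel":[-0.0014,-0.002,0.016],"delta_rot":[0,0,0],"gripper":0.03},
  {"travel":[-0.0014,-0.002,0.016],"delta_rot":[0,0,0],"gripper":0.03},
])

```text
time_s: 2.23
eef_pos: [0.4494, 0.2305, 0.0751]
tcp_rot: [[-0.985, -0.174, 0.001], [-0.174, 0.985, 0.001], [-0.001, 0.001, -1.0]]
ft_force: [-0.0, 0.2, 0.5]
width: 0.528
```

Emit:
arm_command([
  {"travel":[0,0,-0.005],"delta_rot":[0,0,0],"gripper":0.03},
  {"travel":[0,0,-0.015],"delta_rot":[0,0,0],"gripper":0.03},
  {"travel":[0,0,-0.03],"delta_rot":[0,0,0],"gripper":0.03},
  {"travel":[0,0,-0.045],"delta_rot":[0,0,0],"gripper":0.03},
  {"travel":[0,0,-0.06],"delta_rot":[0,0,0],"gripper":0.03},
  {"travel":[0,0,-0.06],"delta_rot":[0,0,0],"gripper":0.03},
  {"travel":[0,0,-0.06],"delta_rot":[0,0,0],"gripper":0.03},
])

```text
time_s: 2.82
eef_pos: [0.4495, 0.2303, 0.1353]
tcp_rot: [[-0.985, -0.174, 0.002], [-0.174, 0.985, 0.001], [-0.002, 0.0, -1.0]]
ft_force: [0.2, 0.6, -3.8]
width: 0.527
```

Run:
```python
from h import *
s=read_state();print(s['eef_pos'],s['ft_force'])
save('wrist','wrist2')
# goal so that weight centre goes onto the cork
move([.6065,.250,.10],np.radians(111),s)
C=[ray('top',(240+u/3,160+v/3),.013) for u,v in [(151,33),(230,69),(194,146),(115,108)]]
d=C[0]-C[3];print('cork yaw',np.degrees(np.arctan2(d[1],d[0])))
```

```text
[0.44946926 0.23030697 0.13531741] [ 0.17418299  0.62469058 -3.78650829]
travel [-0.158  -0.008   0.0356] rot [ 1.000e-04  1.900e-03 -1.913e-01]
cork yaw -20.384214575466157
```

View pics/wrist2.png

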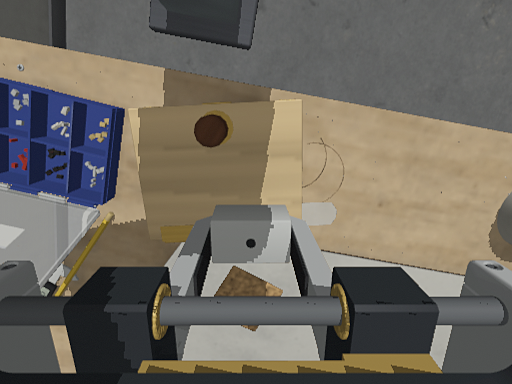

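Run:
```python
from h import *
s=read_state()
p=ray('wrist',(250,243),s['eef_pos'][2]+.0249,s);o=p-s['eef_pos'];print(o, s['tcp_rot'].T@o)
move([.6065-o[0],.250-o[1],.06],np.radians(100),s)
```

```text
[-0.00068009  0.00046862  0.0249    ] [ 0.0006026   0.00057589 -0.02489975]
travel [-0.1595 -0.0084  0.074 ] rot [-0.0002 -0.0006  0.0006]
```

The weight is held: the grip stops at 49.6 mm, the load is 3.8 N and the plug sits within 1 mm of the tool axis. I'll carry it over at this height and then lower it.

Emit:
arm_command([
  {"travel":[-0.015,-0.001,0],"delta_rot":[0,0,0],"gripper":0.03},
  {"travel":[-0.04,-0.003,0],"delta_rot":[0,0,0],"gripper":0.03},
  {"travel":[-0.07,-0.005,0],"delta_rot":[0,0,0],"gripper":0.03},
  {"travel":[-0.1,-0.007,0.005],"delta_rot":[0,0,0],"gripper":0.03},
  {"travel":[-0.125,-0.008,0.02],"delta_rot":[0,0,0],"gripper":0.03},
  {"travel":[-0.145,-0.008,0.04],"delta_rot":[0,0,0],"gripper":0.03},
  {"travel":[-0.156,-0.008,0.055],"delta_rot":[0,0,0],"gripper":0.03},
  {"travel":[-0.159,-0.008,0.065],"delta_rot":[0,0,0],"gripper":0.03},
])

```text
time_s: 3.53
eef_pos: [0.6065, 0.2492, 0.0643]
tcp_rot: [[-0.985, -0.174, -0.006], [-0.174, 0.985, -0.002], [0.006, -0.001, -1.0]]
ft_force: [-0.6, 0.1, -4.5]
width: 0.527
```

Emit:
arm_command([
  {"travel":[0,0,0.01],"delta_rot":[0,0,0],"gripper":0.03},
  {"travel":[0,0,0.01],"delta_rot":[0,0,0],"gripper":0.03},
  {"travel":[0,0,0.01],"delta_rot":[0,0,0],"gripper":0.03},
])

```text
time_s: 3.78
eef_pos: [0.6055, 0.2498, 0.0586]
tcp_rot: [[-0.985, -0.175, -0.003], [-0.175, 0.985, -0.001], [0.003, -0.0, -1.0]]
ft_force: [-0.0, 0.1, -4.6]
width: 0.532
```

Run:
```python
from h import *
s=read_state();print(s['eef_pos'],s['ft_force'])
a=save('wrist','wrist3');b=save('top','top3')
c=cv2.resize(b[120:240,230:360],(520,480),interpolation=3)[:,:288]
w=cv2.resize(a[150:384,130:382],(504,468),interpolation=3)
o=np.zeros((480,800,3),np.uint8);o[:468,:504]=w;o[:,512:]=c;cv2.imwrite('pics/c3.png',o[:,:,::-1])
move([.607,.2495,.0185],np.radians(100),s)
```

```text
[0.60551507 0.24984805 0.05858995] [-0.02974548  0.05308387 -4.60223361]
travel [-0.0015 -0.0006  0.0401] rot [-0.0002 -0.0026  0.001 ]
```

View pics/c3.png

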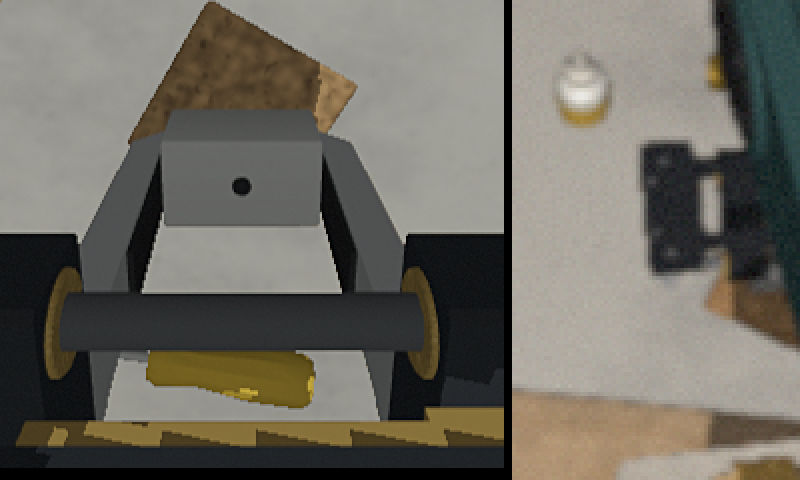

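The wrist crop shows two cork corners, at (210,2) and (356,85), plus the held weight. The screwdriver is clear, beyond the fingers. I'll get the pad's centre from those corners.

Run:
```python
from h import *
s=read_state()
A,B=[ray('wrist',(130+u/2,150+v/2),.013,s) for u,v in [(210,2),(356,85)]]
d=B-A;n=np.array([d[1],-d[0],0]);L=np.linalg.norm(d);print(A,B,L,'centre',(A+B)/2+n/2*75e-3/L)
```

```text
[0.56308077 0.2305585  0.013     ] [0.58757214 0.29826785 0.013     ] 0.07200266193997655 centre [0.61059044 0.25165772 0.013     ]
```

Emit:
arm_command([
  {"travel":[-0.004,0,0.01],"delta_rot":[0,0,0],"gripper":0.03},
  {"travel":[-0.004,-0.0005,0.02],"delta_rot":[0,0,0],"gripper":0.03},
  {"travel":[-0.004,-0.0005,0.03],"delta_rot":[0,0,0],"gripper":0.03},
  {"travel":[-0.004,-0.0005,0.035],"delta_rot":[0,0,0],"gripper":0.03},
  {"travel":[-0.004,-0.0005,0.038],"delta_rot":[0,0,0],"gripper":0.03},
  {"travel":[-0.004,-0.0005,0.038],"delta_rot":[0,0,0],"gripper":0.03},
])

```text
time_s: 4.38
eef_pos: [0.61, 0.2499, 0.0197]
tcp_rot: [[-0.985, -0.174, -0.003], [-0.174, 0.985, -0.001], [0.003, -0.0, -1.0]]
ft_force: [0.4, -0.4, -3.8]
width: 0.529
```

Emit:
arm_command([
  {"travel":[0,0,0.001],"delta_rot":[0,0,0],"gripper":0.03},
  {"travel":[0,0,0.002],"delta_rot":[0,0,0],"gripper":0.03},
  {"travel":[0,0,0.002],"delta_rot":[0,0,0],"gripper":0.03},
])

```text
time_s: 4.63
eef_pos: [0.6113, 0.2503, 0.0199]
tcp_rot: [[-0.985, -0.174, 0.001], [-0.174, 0.985, 0.0], [-0.001, 0.0, -1.0]]
ft_force: [0.4, -0.1, -3.1]
width: 0.53
```

Emit:
arm_command([
  {"travel":[0,0,0.001],"delta_rot":[0,0,0],"gripper":0.03},
  {"travel":[0,0,0.0015],"delta_rot":[0,0,0],"gripper":0.03},
  {"travel":[0,0,0.0015],"delta_rot":[0,0,0],"gripper":0.03},
])

```text
time_s: 4.88
eef_pos: [0.6111, 0.2503, 0.0182]
tcp_rot: [[-0.985, -0.174, 0.0], [-0.174, 0.985, 0.0], [-0.001, 0.0, -1.0]]
ft_force: [0.1, -0.7, -4.2]
width: 0.53
```

Emit:
arm_command([
  {"travel":[0,0,0.0005],"delta_rot":[0,0,0],"gripper":0.03},
  {"travel":[0,0,0.001],"delta_rot":[0,0,0],"gripper":0.03},
  {"travel":[0,0,0.001],"delta_rot":[0,0,0],"gripper":0.03},
])

```text
time_s: 5.13
eef_pos: [0.6112, 0.2503, 0.0182]
tcp_rot: [[-0.985, -0.174, 0.001], [-0.174, 0.985, 0.0], [-0.001, 0.0, -1.0]]
ft_force: [-3.2, -1.0, 1.4]
width: 0.528
```

Contact is felt, so I'll release, opening moderately and then rising.

Emit:
arm_command([
  {"travel":[0,0,-0.0005],"delta_rot":[0,0,0],"gripper":0.053},
  {"travel":[0,0,-0.0005],"delta_rot":[0,0,0],"gripper":0.06},
  {"travel":[0,0,-0.0005],"delta_rot":[0,0,0],"gripper":0.07},
  {"travel":[0,0,-0.0005],"delta_rot":[0,0,0],"gripper":0.07},
  {"travel":[0,0,-0.02],"delta_rot":[0,0,0],"gripper":0.07},
  {"travel":[0,0,-0.05],"delta_rot":[0,0,0],"gripper":0.07},
  {"travel":[0,0,-0.09],"delta_rot":[0,0,0],"gripper":0.07},
  {"travel":[0,0,-0.13],"delta_rot":[0,0,0],"gripper":0.07},
])

```text
time_s: 5.8
eef_pos: [0.6101, 0.25, 0.1469]
tcp_rot: [[-0.985, -0.174, -0.003], [-0.174, 0.985, -0.001], [0.003, -0.0, -1.0]]
ft_force: [1.1, -0.3, 0.9]
width: 0.749
```

Run:
```python
from h import *
s=read_state();print(s['eef_pos'],s['width'])
a=save('wrist','wrist4')
# go above knob; box y at 102 deg
move([.390,.191,.16],np.radians(102),s)
```

```text
[0.6101371  0.24997135 0.1469273 ] 0.7486407180986535
travel [ 0.2271 -0.0197 -0.0124] rot [-0.0002 -0.0029 -0.0342]
```

View pics/wrist4.png

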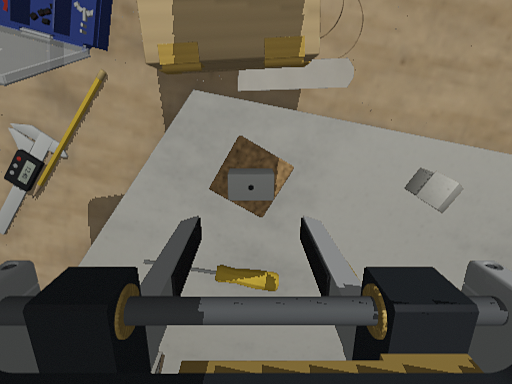

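Run:
```python
from h import *
s=read_state()
print('cork',np.mean([ray('wrist',q,.013,s) for q in [(240,136),(294,168),(262,217),(209,187)]],0),'plug',ray('wrist',(251,187),.043,s))
```

```text
cork [0.61773882 0.25430656 0.013     ] plug [0.62017206 0.25424068 0.043     ]
```

The weight stands upright within 3 mm of the pad's centre. Next, the knob.

Emit:
arm_command([
  {"travel":[0.02,-0.002,-0.013],"delta_rot":[0,0,-0.005],"gripper":0.07},
  {"travel":[0.055,-0.005,-0.013],"delta_rot":[0,0,-0.01],"gripper":0.07},
  {"travel":[0.09,-0.008,-0.013],"delta_rot":[0,0,-0.015],"gripper":0.07},
  {"travel":[0.125,-0.011,-0.013],"delta_rot":[0,0,-0.02],"gripper":0.06},
  {"travel":[0.16,-0.014,-0.013],"delta_rot":[0,0,-0.03],"gripper":0.06},
  {"travel":[0.195,-0.017,-0.013],"delta_rot":[0,0,-0.034],"gripper":0.06},
  {"travel":[0.217,-0.019,-0.013],"delta_rot":[0,0,-0.034],"gripper":0.06},
  {"travel":[0.226,-0.02,-0.013],"delta_rot":[0,0,-0.034],"gripper":0.06},
])

```text
time_s: 6.52
eef_pos: [0.3896, 0.1907, 0.1602]
tcp_rot: [[-0.978, -0.208, 0.001], [-0.208, 0.978, 0.0], [-0.001, 0.0, -1.0]]
ft_force: [1.1, 0.0, -0.5]
width: 0.638
```

Emit:
arm_command([
  {"travel":[0,0,0.01],"delta_rot":[0,0,0],"gripper":0.06},
  {"travel":[0,0,0.02],"delta_rot":[0,0,0],"gripper":0.06},
  {"travel":[0,0,0.03],"delta_rot":[0,0,0],"gripper":0.06},
  {"travel":[0,0,0.03],"delta_rot":[0,0,0],"gripper":0.06},
  {"travel":[0,0,0.03],"delta_rot":[0,0,0],"gripper":0.06},
])

```text
time_s: 6.93
eef_pos: [0.3919, 0.191, 0.1281]
tcp_rot: [[-0.978, -0.207, -0.003], [-0.207, 0.978, -0.001], [0.004, -0.0, -1.0]]
ft_force: [-0.5, -0.6, 0.4]
width: 0.64
```

Run:
```python
from h import *
s=read_state();print(s['eef_pos'],s['qvel'].round(3))
a=save('wrist','wrist5')[:,:,::-1]
cv2.imwrite('pics/c5.png',cv2.resize(a,(768,576)))
move([.390,.191,.079],np.radians(102),s)
```

```text
[0.39187877 0.19097423 0.12814747] [ 0.001 -0.015 -0.026  0.     0.008  0.001]
travel [0.0017 0.0004 0.0492] rot [-0.0004 -0.0035 -0.0005]
```

View pics/c5.png

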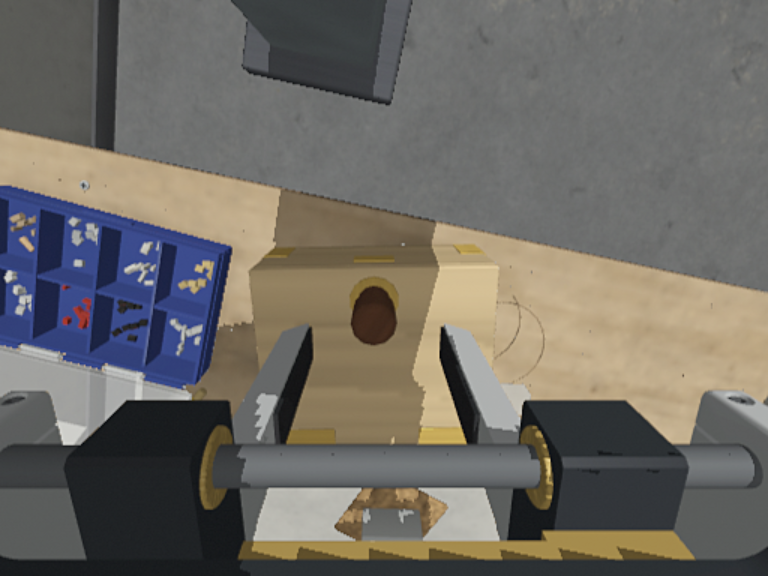

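The knob top is at about (374,320) in this 768 px view, midway between the fingertips at columns 313 and 440.

Run:
```python
from h import *
s=read_state();print('knob',ray('wrist',(374/1.5,320/1.5),.113,s),s['eef_pos'])
```

```text
knob [0.38822795 0.19029058 0.113     ] [0.3922941  0.19113612 0.12898212]
```

Emit:
arm_command([
  {"travel":[0.003,0,0.015],"delta_rot":[0,0,0],"gripper":0.06},
  {"travel":[0.003,0,0.03],"delta_rot":[0,0,0],"gripper":0.06},
  {"travel":[0.003,0,0.043],"delta_rot":[0,0,0],"gripper":0.06},
  {"travel":[0.003,0,0.049],"delta_rot":[0,0,0],"gripper":0.05},
  {"travel":[0.003,0,0.049],"delta_rot":[0,0,0],"gripper":0.04},
  {"travel":[0.003,0,0.049],"delta_rot":[0,0,0],"gripper":0.04},
])

```text
time_s: 7.48
eef_pos: [0.3895, 0.1906, 0.0813]
tcp_rot: [[-0.978, -0.208, 0.0], [-0.208, 0.978, 0.0], [-0.0, 0.0, -1.0]]
ft_force: [0.0, -0.1, -0.1]
width: 0.46
```

Emit:
arm_command([
  {"travel":[0,0,0],"delta_rot":[0,0,0],"gripper":0.03},
  {"travel":[0,0,0],"delta_rot":[0,0,0],"gripper":0.02},
  {"travel":[0,0,0],"delta_rot":[0,0,0],"gripper":0.01},
  {"travel":[0,0,0],"delta_rot":[0,0,0],"gripper":0.01},
  {"travel":[0,0,0],"delta_rot":[0,0,0],"gripper":0.01},
  {"travel":[0,0,0],"delta_rot":[0,0,0],"gripper":0.01},
])

```text
time_s: 7.98
eef_pos: [0.3901, 0.1893, 0.082]
tcp_rot: [[-0.978, -0.207, 0.003], [-0.207, 0.978, -0.002], [-0.002, -0.003, -1.0]]
ft_force: [0.8, -5.4, 2.5]
width: 0.243
```

Run:
```python
from h import *
s=read_state();p0=s['eef_pos'];print(p0,s['ft_force'],s['width'],s['torque'])
# waypoints in tool axes (tool x = -box x)
for a in (5,10,15,20,25,30,35,40,45):
    r=np.hypot(.105,.036);t=np.arctan2(.036,.105)+np.radians(a)
    print(a,'tool x %.4f z %.4f'%(-(.105-r*np.cos(t)),-(r*np.sin(t)-.036)))
```

```text
[0.39009649 0.18928587 0.0819648 ] [ 0.76551274 -5.42697818  2.47629648] 0.2432988287620616 [-0.93106985 -0.20821542  0.00859063]
5 tool x -0.0035 z -0.0090
10 tool x -0.0078 z -0.0177
15 tool x -0.0129 z -0.0259
20 tool x -0.0186 z -0.0337
25 tool x -0.0251 z -0.0410
30 tool x -0.0321 z -0.0477
35 tool x -0.0396 z -0.0537
40 tool x -0.0477 z -0.0591
45 tool x -0.0562 z -0.0637
```

Emit:
arm_command([
  {"travel":[-0.0015,-0.001,-0.005],"delta_rot":[0,0,0],"gripper":0.01},
  {"travel":[-0.004,-0.001,-0.009],"delta_rot":[0,0,0],"gripper":0.01},
  {"travel":[-0.006,-0.001,-0.0135],"delta_rot":[0,0,0],"gripper":0.01},
  {"travel":[-0.008,-0.001,-0.0175],"delta_rot":[0,0,0],"gripper":0.01},
  {"travel":[-0.0105,-0.001,-0.022],"delta_rot":[0,0,0],"gripper":0.01},
  {"travel":[-0.013,-0.001,-0.026],"delta_rot":[0,0,0],"gripper":0.01},
  {"travel":[-0.013,-0.001,-0.026],"delta_rot":[0,0,0],"gripper":0.01},
])

```text
time_s: 8.57
eef_pos: [0.4023, 0.1921, 0.1078]
tcp_rot: [[-0.978, -0.208, 0.0], [-0.208, 0.978, -0.0], [0.0, -0.0, -1.0]]
ft_force: [0.6, -3.3, -3.7]
width: 0.25
```

Emit:
arm_command([
  {"travel":[-0.003,-0.0005,-0.004],"delta_rot":[0,0,0],"gripper":0.01},
  {"travel":[-0.006,-0.0005,-0.008],"delta_rot":[0,0,0],"gripper":0.01},
  {"travel":[-0.009,-0.0005,-0.0115],"delta_rot":[0,0,0],"gripper":0.01},
  {"travel":[-0.0125,-0.0005,-0.015],"delta_rot":[0,0,0],"gripper":0.01},
  {"travel":[-0.016,-0.0005,-0.0185],"delta_rot":[0,0,0],"gripper":0.01},
  {"travel":[-0.0195,-0.0005,-0.0215],"delta_rot":[0,0,0],"gripper":0.01},
  {"travel":[-0.0195,-0.0005,-0.0215],"delta_rot":[0,0,0],"gripper":0.01},
])

```text
time_s: 9.15
eef_pos: [0.4216, 0.1965, 0.1297]
tcp_rot: [[-0.978, -0.208, 0.0], [-0.208, 0.978, 0.001], [-0.001, 0.001, -1.0]]
ft_force: [-4.7, -0.7, -1.4]
width: 0.246
```

Emit:
arm_command([
  {"travel":[-0.004,0,-0.003],"delta_rot":[0,0,0],"gripper":0.01},
  {"travel":[-0.0077,0,-0.006],"delta_rot":[0,0,0],"gripper":0.01},
  {"travel":[-0.012,0,-0.0087],"delta_rot":[0,0,0],"gripper":0.01},
  {"travel":[-0.016,0,-0.0113],"delta_rot":[0,0,0],"gripper":0.01},
  {"travel":[-0.0203,0,-0.0137],"delta_rot":[0,0,0],"gripper":0.01},
  {"travel":[-0.0245,0,-0.0158],"delta_rot":[0,0,0],"gripper":0.01},
  {"travel":[-0.0245,0,-0.0158],"delta_rot":[0,0,0],"gripper":0.01},
  {"travel":[-0.0245,0,-0.0158],"delta_rot":[0,0,0],"gripper":0.01},
])

```text
time_s: 9.82
eef_pos: [0.4456, 0.202, 0.1452]
tcp_rot: [[-0.978, -0.208, 0.001], [-0.208, 0.978, 0.002], [-0.002, 0.002, -1.0]]
ft_force: [-3.8, 3.7, 1.1]
width: 0.245
```

Run:
```python
from h import *
s=read_state();print(s['eef_pos'],s['ft_force'],s['width'],s['time_s'])
a=save('scene','scene6')[160:340,190:360];b=save('top','top6')[160:310,240:380];w=save('wrist','wrist6')
o=np.zeros((600,800,3),np.uint8)
o[:540,:510]=cv2.resize(a,None,fx=3,fy=3,interpolation=3);o[:300,512:792]=cv2.resize(b,None,fx=2,fy=2);o[300:516,512:800]=cv2.resize(w,(288,216))
cv2.imwrite('pics/c6.png',o[:,:,::-1])
```

```text
[0.44564393 0.20199479 0.14516613] [-3.81226819  3.66439583  1.14233816] 0.24533344316902606 9.8167
```

View pics/c6.png

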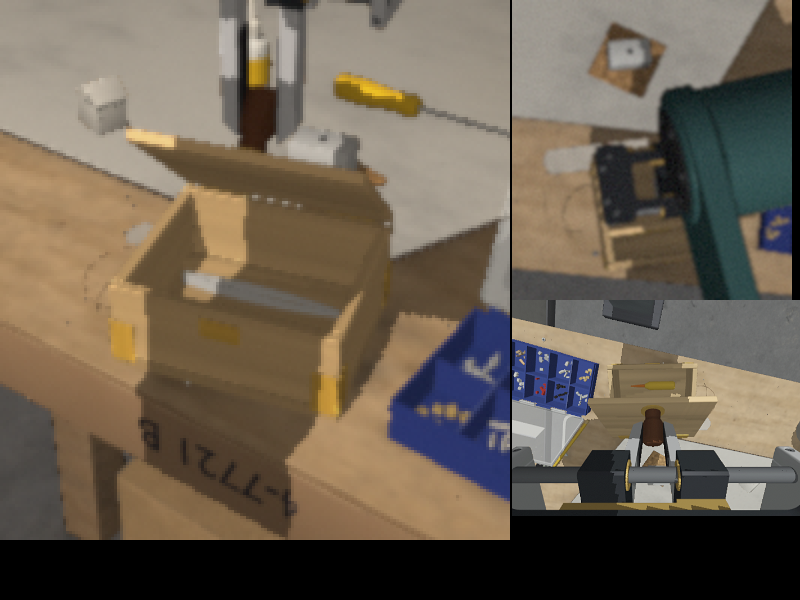

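The lid is raised and the knob is held. By the chord of TCP travel (85.1 mm on a 111.5 mm radius) the angle is 44.9°. I'll check it in the pictures.

Run:
```python
from h import *
w=cv2.imread('pics/wrist6.png')[90:280,120:400];a=cv2.imread('pics/scene6.png')[195:240,225:330]
o=np.zeros((600,800,3),np.uint8);o[:380,:560]=cv2.resize(w,None,fx=2,fy=2,interpolation=3)
o[385:385+210,:490]=cv2.resize(a,(490,210),interpolation=3);cv2.imwrite('pics/c7.png',o)
```

```text
(no output)
```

View pics/c7.png

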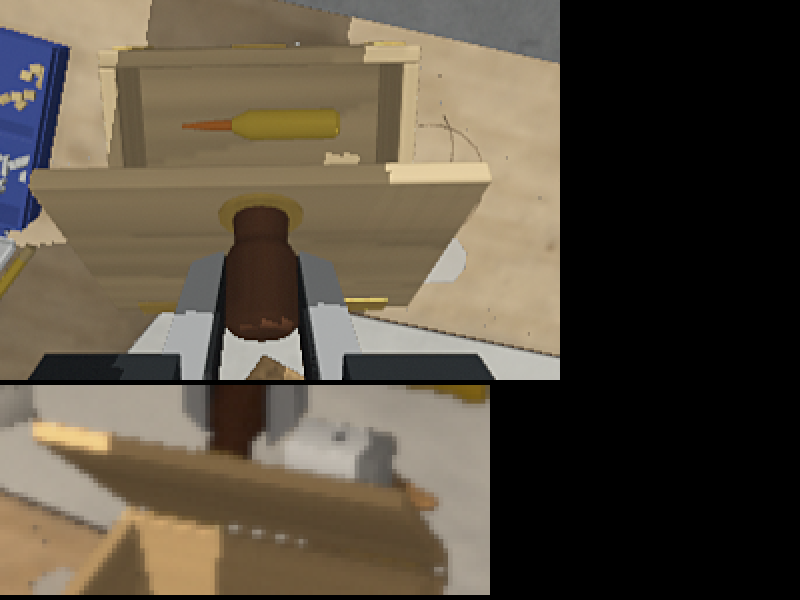

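The wrist crop shows the lid's upper front edge from (34,187) to (490,182) and its lower front edge from (30,170) to (488,163). The knob sits between the pads.

Run:
```python
from h import *
s=read_state();y=np.radians(12);ex=np.array([np.cos(y),np.sin(y),0]);ey=np.array([-np.sin(y),np.cos(y),0]);H=np.array([.4927,.2125,.062])
def ang(n,uv,yb,off):
    A=ray(n,uv,0.,s);B=ray(n,uv,.3,s);t=(yb-(A-H)@ey)/((B-A)@ey);X=A+t*(B-A)-H
    b=-X@ex;return 'r %.4f angle %.1f'%(np.hypot(b,X[2]),np.degrees(np.arctan2(X[2],b)-np.arctan2(off,.125)))
f=lambda u,v:(120+u/2-.25,90+v/2-.25);g=lambda u,v:(225+u*105/490,195+(v-385)*45/210)
print(ang('wrist',f(34,187),-.075,.008),ang('wrist',f(490,182),.075,.008))
print(ang('wrist',f(30,170),-.075,0),ang('wrist',f(488,163),.075,0))
print('scene',ang('scene',g(32,424),.075,.008),ang('scene',g(36,440),.075,0))
print(s['eef_pos'],s['ft_force'])
```

```text
r 0.1181 angle 42.8 r 0.1215 angle 42.9
r 0.1235 angle 44.9 r 0.1231 angle 43.6
scene r 0.1205 angle 42.7 r 0.1126 angle 44.1
[0.44543894 0.20195347 0.14506421] [-4.01026513  3.44937046  0.61276919]
```

Emit:
arm_command([
  {"travel":[-0.0009,0.0008,-0.0005],"delta_rot":[0,0,0],"gripper":0.01},
  {"travel":[-0.0009,0.0008,-0.0005],"delta_rot":[0,0,0],"gripper":0.01},
  {"travel":[-0.0009,0.0008,-0.0005],"delta_rot":[0,0,0],"gripper":0.01},
  {"travel":[-0.0009,0.0008,-0.0005],"delta_rot":[0,0,0],"gripper":0.01},
  {"travel":[-0.0009,0.0008,-0.0005],"delta_rot":[0,0,0],"gripper":0.01},
  {"travel":[-0.0009,0.0008,-0.0005],"delta_rot":[0,0,0],"gripper":0.01},
])

```text
time_s: 10.47
eef_pos: [0.4458, 0.202, 0.1452]
tcp_rot: [[-0.978, -0.208, 0.0], [-0.208, 0.978, 0.001], [-0.0, 0.0, -1.0]]
ft_force: [-4.1, 1.3, 3.2]
width: 0.245
```

Run:
```python
from h import *
s=read_state();print(s['eef_pos'],s['ft_force'],s['width'],s['qvel'].round(3));sign_off()
```

```text
[0.44581187 0.20201639 0.14522863] [-4.14196922  1.25063135  3.20576086] 0.2452245608481916 [-0.001  0.002  0.001  0.001  0.002  0.002]
the job is handed in; nothing more can be done
```

The steel weight is off the lid and released on the cork pad. The lid is raised to about 45° and still held by its knob, and the job was handed in at about 10.5 s.

- **Weight:** after release the wrist picture showed it upright, within about 3 mm of the pad's centre.
- **Lid angle:** the checks disagreed slightly. The arm's travel gave 44.9°, while the picture measurements gave 42.7–44.9°, and in most of them the measured lid length came out a few mm short. I then nudged the lid up by about half a degree and did not measure the angle again by picture. The measured tool position moved by less than 0.5 mm.
- **Grip:** the final reading showed an opening of about 23 mm on the 24 mm knob, the arm at rest, and about 5 N at the wrist.
- **Bystanders:** the arm never came close to the screwdriver, bottle or house block. They looked undisturbed in the last scene picture, but I did not measure their positions again.

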